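# Rake the scattered chopsticks into a neat row

### The job

Take the wooden rake by its upright grip and comb the three scattered chopsticks together with its pegs, so that they lie flat on the worktop, parallel and close side by side. Then stand the rake on its pegs on the worktop, a few centimetres clear of the chopsticks, and let go. Do not touch the chopsticks with the gripper itself.

Things in the scene. Friction and masses are not known exactly. Their poses are not given: they have to be found in the camera images.
- rake: wooden rake standing on its pegs left of the chopsticks, head roughly along the robot's forward; 101 mm tall, 0.2 kg. Head bar 156 (x) by 36 (y), z 20 to 34 mm. Below it two rows of nine 7 mm pegs, x -72 to 72, outer faces at y = -16.5 and 16.5: either row can push. Above, an upright grip plate 50 (x) by 18 (y), up to z 101: pinch it across y over the bar. Origin: centre, on the worktop; x along the head.
- chopstick_1: light wooden chopstick, 180 mm long, square section 8 mm (7 mm over the last 70 mm), 18 g, flat on the worktop. Origin: mid-length, on its underside; x along it to the thin end, z up. The left one of the group, 50 to 70 mm from the middle one; yaw within 45 degrees of the robot's forward direction.
- chopstick_2: light wooden chopstick, 180 mm long, square section 8 mm (7 mm over the last 70 mm), 18 g, flat on the worktop. Origin: mid-length, on its underside; x along it to the thin end, z up. The middle one of the group; yaw within 20 degrees of the robot's forward direction. The three do not touch at the start.
- chopstick_3: light wooden chopstick, 180 mm long, square section 8 mm (7 mm over the last 70 mm), 18 g, flat on the worktop. Origin: mid-length, on its underside; x along it to the thin end, z up. The right one of the group, 50 to 70 mm from the middle one; yaw within 45 degrees of forward. The worktop right of it is bare for at least 100 mm.

How it is judged:
By the outcome, as a careful person would: the job done as asked, in the order asked, and still so for the second after the job is handed in, with the robot touching nothing.
It also fails if it takes over 38 s, if anything falls off the work surface, if the arm or the gripper's body presses on something with over 40 N, if the wrist force passes 120 N, or if a joint passes its speed limit or range.

### The arm

A 6-joint arm with a two-finger parallel gripper is mounted at the origin on a cart in front of the work surface, level with it; the furniture and walls round the work are solid. World frame = base frame: x ahead of the robot, y to its left, z up, the work surface at z = 0. Lengths are in m, angles in rad, forces in N, time in s.
With the tool pointing down it reaches from about 0.25 to 0.725 m from the base axis. Payload 4 kg.
Tool frame: the origin (TCP) lies at the very end of the fingers, on their centre line; the grasp point (between the pads) lies bot.grasp_offset behind it (bot.grasp_offset is the distance from the TCP to the grasp point, in m); z points along the fingers, y is the direction in which the jaws open and shut (so a half turn about z gives the same grasp; the last joint's range is limited). The gripper opens to 85 mm and grips with 20 to 120 N. Pads are 22 mm wide; open, the fingers measure 114 mm over their backs; the gripper's body (76 mm by 85 mm) begins 54 mm behind the grasp point. The pads swing forward as they close: fully open they stand 13 mm farther back than shut.
Start: joints at [1.101, 0.241, 0.005, 1.335, 0, 1.571], TCP at [0.226, 0.446, 0.231] pointing down, gripper open.
Joint ranges: [-2.72, 2.72], [-1.05, 1.87], [-1.09, 1.28], [-1.99, 2.15], [-1.42, 1.44], [-3.14, 3.14]. Speed limits (rad/s): [2.79, 2.79, 3.14, 3.14, 3.14, 3.14].

### API

Orientations are given as a unit quaternion [x, y, z, w].
In Python, from workcell import bot gives the robot as it stands. The module is installed in compiled form; this text tells all that it offers.
- The arm moves only by the shell command python3 -m jog 'ROWS' [OPENING]. ROWS is JSON, a list that holds one entry, the list of rows, each a list of 6 numbers: the shift along the tool's x, y, z in m, then the turn, a rotation vector about the tool's x, y, z in degrees. In form: [[[dx, dy, dz, wx, wy, wz], ...]]. A call has 1 to 12 rows; each row shifts and turns the pose as measured when the row begins, along the tool's axes as they then stand; what a row does not reach is not made up. A row lasts 1/8 s, in which the tool goes at most 62.5 mm and 10.7 degrees, less where a joint would pass 70% of its speed; a pose out of reach is approached as far as the arm can. A call is refused whole if a number of a shift passes 0.0625 or a number of a turn 10.7, either way. A call with a gripper value outside its range is refused whole. OPENING is the finger opening in m, from 0 to 0.0854, set as the call begins (- or left out, the last holds). The fingers move at their own pace and stop on an object; the grip force is fixed at half the most. Time passes only in rows, so rows that do not move let the fingers close. It gives the time, the measured TCP pose, the force and the opening at its end, in the units of the state.
- bot.get_obs(): the state, without advancing time (a new reading comes with each control period).
- bot.camera(name): name is "side" or "top" or "wrist"; returns a dict with "pixels" (480x640x3 uint8, red, green, blue), "fx", "fy", "cx", "cy" (pixels), "rvec" (rotation vector, rad) and "tvec" (3), from world to camera coordinates, as OpenCV has them. Camera axes: x right, y down, z forward; pixel columns grow to the right and rows downward; lengths in m; the calibration is good to about 2 mm. The wrist camera is an equidistant fisheye: a pixel r from the principal point sees the ray r / f radians off the axis. A picture is of the moment at which its call begins. There is no depth.
- bot.job_done(): hands the job in, once; it reports no verdict.
The state is a dict: "clock": time; "joint_pos": joint angles; "joint_vel": joint speeds; "tau": joint torques, N m; "eef_pos": TCP position; "tool_rot": TCP orientation; "ft_force": force on the tool from outside, world axes, zero at the start; "ft_torque": the same for the moment, N m; "grip_width": finger opening in m.
Only numpy, scipy, OpenCV 4.12 (cv2) and the standard library are available. Lean on these libraries where they do the work, as an engineer would, in place of code of your own. Each camera call takes 0.05 s, during which the arm holds its last target. There are 200 camera calls.

## Working session

There is one attempt and no reset: what is moved stays moved. The work goes in short steps, Python scripts to look and compute and a shell command to move; the robot and the scene stay as the last step left them, time stands still between calls to the robot, and variables do not carry over. Pictures are saved under pics/ and viewed, on a budget of 10 in all, crops included, one or two more only if the job needs it, and the job is handed in when it is done.

```bash
mkdir -p pics; cat > h.py <<'E'
import numpy as np,cv2
from workcell import bot
def snap(name,fn,crop=None,scale=1):
    c=bot.camera(name); p=c["pixels"][:,:,::-1]
    np.savez('pics/'+name+'.npz',**c)
    if crop: x0,y0,x1,y1=crop; p=p[y0:y1,x0:x1]
    if scale!=1: p=cv2.resize(p,None,fx=scale,fy=scale,interpolation=cv2.INTER_CUBIC)
    cv2.imwrite('pics/'+fn,p); return c
def w(name,uv,z=0.):
    c=np.load('pics/'+name+'.npz'); R=cv2.Rodrigues(c["rvec"])[0]; t=np.array(c["tvec"]).ravel()
    o=-R.T@t; out=[]
    for u,v in uv:
        d=R.T@np.array([(u-c["cx"])/c["fx"],(v-c["cy"])/c["fy"],1]); out.append(o+d*(z-o[2])/d[2])
    return np.array(out)
def proj(name,P):
    c=np.load('pics/'+name+'.npz'); K=np.array([[c["fx"],0,c["cx"]],[0,c["fy"],c["cy"]],[0,0,1]])
    return cv2.projectPoints(np.array(P,float),c["rvec"],c["tvec"],K,None)[0][:,0]
E
python3 - <<'E'
from h import *
c=snap("top","top1.png"); print(c["fx"],c["rvec"],c["tvec"])
c=snap("side","side1.png");print(c["fx"],c["rvec"],c["tvec"])
o=bot.get_obs();print(o["clock"],o["eef_pos"],o["tool_rot"],o["grip_width"],bot.grasp_offset)
from scipy.spatial.transform import Rotation as R;print(R.from_quat(o["tool_rot"]).as_matrix().round(3))
E
```

```text
458.15690160058995 [ 2.13021087 -2.1609548   0.23325595] [0.03492417 0.51257653 0.85777976]
436.260369594219 [ 2.05525686 -0.02704436  0.00521581] [-0.49919286  0.05120364  0.8401531 ]
0.1 [0.22609271 0.44533056 0.23050499] [ 2.32737510e-01  9.72539134e-01 -9.14338196e-04 -2.21505811e-04] 0.08519329870611962 0.0187
[[-0.892  0.453 -0.001]
 [ 0.453  0.892 -0.002]
 [ 0.    -0.002 -1.   ]]
```

View pics/top1.png

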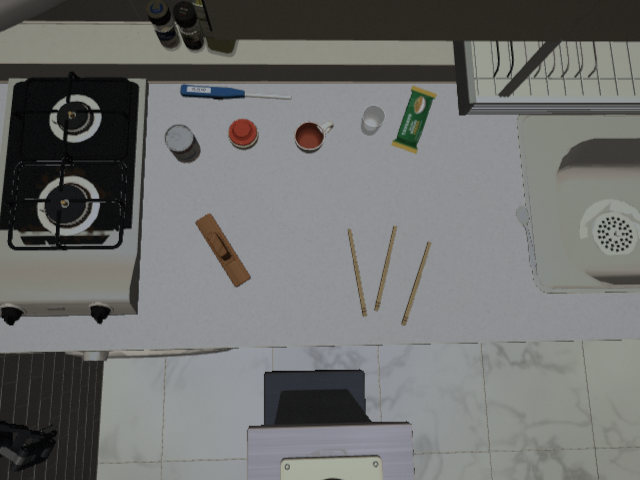

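The top view shows the rake near (223,250) with its head tilted, and the sticks near (357,272), (385,268) and (417,283). I'll enlarge the work area.

```bash
python3 - <<'E'
from h import *
c=np.load('pics/top.npz')["pixels"][:,:,::-1]
a=cv2.resize(c[200:335,180:450],None,fx=2.96,fy=2.96,interpolation=cv2.INTER_CUBIC)
cv2.imwrite('pics/crop1.png',a)
print(proj("top",[[0.226,0.446,0.23],[0.4,0,0],[0.5,0,0],[0.4,0.1,0]]))
E
```

```text
[[ 27.72888419 414.29205331]
 [326.08490074 294.82254347]
 [324.97304293 246.07146556]
 [276.62740811 295.60927997]]
```

View pics/crop1.png

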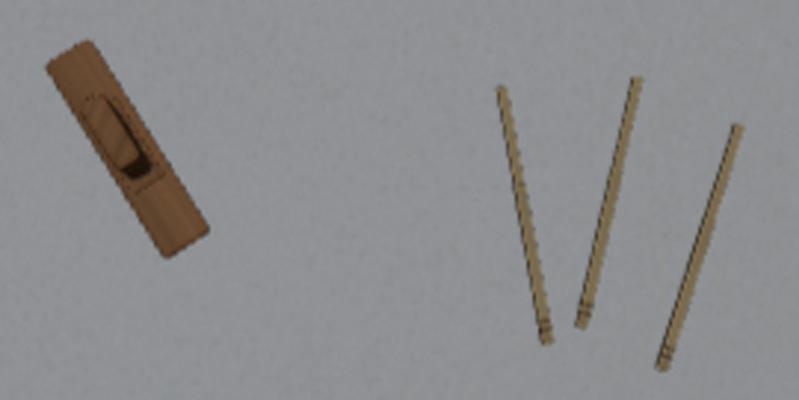

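The crop shows the rake bar corners at (90,40), (46,66), (166,258), (210,230), and stick ends at (501,88)-(547,343), (637,77)-(581,326), (738,125)-(661,369).

```bash
python3 - <<'E'
from h import *
f=lambda L:[(180+u/2.963-.3,200+v/2.963-.3) for u,v in L]
r=w("top",f([(90,40),(46,66),(166,258),(210,230)]),.034);print(r.round(4))
a=r[:2].mean(0);b=r[2:].mean(0);print("rake",r.mean(0),np.linalg.norm(a-b),np.degrees(np.arctan2(*(a-b)[[1,0]])))
for s in [[(501,88),(547,343)],[(637,77),(581,326)],[(738,125),(661,369)]]:
    p=w("top",f(s),.008);d=p[0]-p[1];print(p.round(4),p.mean(0).round(4),np.linalg.norm(d),np.degrees(np.arctan2(d[1],d[0])))
E
```

```text
[[0.5638 0.2306 0.034 ]
 [0.5462 0.2595 0.034 ]
 [0.4166 0.178  0.034 ]
 [0.4346 0.1493 0.034 ]]
rake [0.49028595 0.20434965 0.034     ] 0.15285663585371526 32.18449850959558
[[ 0.533  -0.0495  0.008 ]
 [ 0.3574 -0.0751  0.008 ]] [ 0.4452 -0.0623  0.008 ] 0.1774347574533153 8.287517597973405
[[ 0.5399 -0.1454  0.008 ]
 [ 0.3684 -0.0986  0.008 ]] [ 0.4541 -0.122   0.008 ] 0.1777688112095444 -15.249883107440532
[[ 0.505  -0.2147  0.008 ]
 [ 0.3388 -0.1517  0.008 ]] [ 0.4219 -0.1832  0.008 ] 0.17772755263379408 -20.773848713793157
```

```bash
python3 -m jog '[[[-0.043,-0.012,0.01,0,0,0],[-0.043,-0.012,0.01,0,0,0],[-0.043,-0.012,0.01,0,0,0],[-0.043,-0.012,0.01,0,0,0],[-0.043,-0.012,0.01,0,0,0],[-0.043,-0.012,0.01,0,0,0],[-0.043,-0.012,0.01,0,0,0],[-0.043,-0.012,0.01,0,0,0]]]' 0.0854
python3 -m jog '[[[0,0,0,0,0,-9.85],[0,0,0,0,0,-9.85],[0,0,0,0,0,-9.85],[0,0,0,0,0,-9.85],[0,0,0,0,0,-9.85],[0,0,0,0,0,-9.85],[0,0,0,0,0,0]]]'
cat >> h.py <<'E'
from scipy.spatial.transform import Rotation as Ro
def rel(p,yawy):
    "tool-frame shift to world p with tool y at heading yawy deg"
    o=bot.get_obs(); M=Ro.from_quat(o["tool_rot"]).as_matrix(); h=np.degrees(np.arctan2(M[1,1],M[0,1]))
    print("t",o["clock"],"pos",o["eef_pos"].round(4),"heading y",h.round(2),"tilt",M[:,2].round(3),"F",np.round(o["ft_force"],1),"w",o["grip_width"],"j6",o["joint_pos"][5])
    # full rotation: tool z straight down, y heading
    a=np.radians(yawy);y=np.array([np.cos(a),np.sin(a),0]);z=np.array([0,0,-1.]);D=np.stack([np.cross(y,z),y,z],1)
    print("shift tool",(M.T@(np.array(p)-o["eef_pos"])).round(4),"turn deg",np.degrees(Ro.from_matrix(M.T@D).as_rotvec()).round(2))
E
python3 - <<'E'
from h import *
rel([.4903,.2043,.15],122.2)
snap("wrist","wr1.png")
E
```

```text
clock: 1.1
eef_pos: [0.4943, 0.1992, 0.1453]
tool_rot: [0.229, 0.974, -0.002, -0.002]
ft_force: [-0.6, 0.9, 0.2]
grip_width: 0.0855
clock: 1.98
eef_pos: [0.4938, 0.194, 0.1395]
tool_rot: [-0.293, 0.956, -0.001, -0.008]
ft_force: [0.7, 0.2, 0.6]
grip_width: 0.0853
t 1.975 pos [0.4938 0.194  0.1395] heading y 124.06 tilt [-0.015 -0.007 -1.   ] F [0.7 0.2 0.6] w 0.08531508035961845 j6 -0.2191816066721492
shift tool [-0.0027  0.0105 -0.0105] turn deg [ 0.11 -0.95  1.86]
```

View pics/wr1.png

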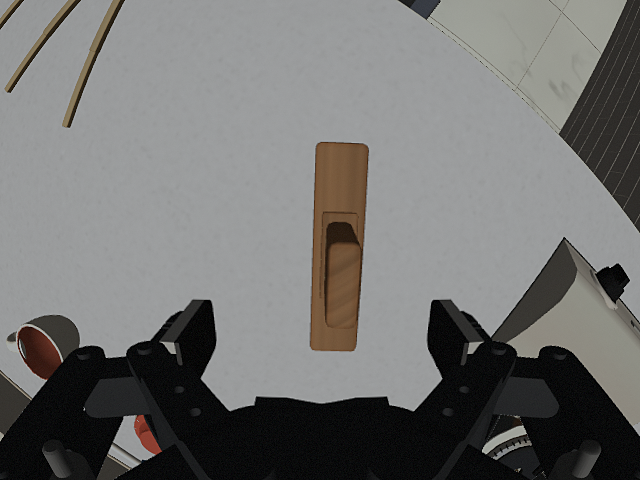

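The wrist view shows the grip plate between the fingers, at about (342,280), with its axis nearly vertical in the image. I'll centre, descend, then close.

```bash
python3 -m jog '[[[-0.003,0.0105,0,0,-1,1.9],[0,0,0,0,0,0]]]'
python3 - <<'E'
from h import *
rel([.4903,.2043,.052],122.2)
E
```

```text
clock: 2.28
eef_pos: [0.4901, 0.2043, 0.139]
tool_rot: [-0.274, 0.962, 0.001, -0.0]
ft_force: [-0.1, 0.2, -1.1]
grip_width: 0.0855
t 2.275 pos [0.4901 0.2043 0.139 ] heading y 121.78 tilt [-0.001  0.002 -1.   ] F [-0.1  0.2 -1.1] w 0.0855331705853645 j6 -0.1608943148065335
shift tool [-0.0002 -0.0003  0.087 ] turn deg [ 0.11  0.   -0.42]
```

```bash
python3 -m jog '[[[0,0,0.022,0,0,-0.4],[0,0,0.022,0,0,0],[0,0,0.022,0,0,0],[0,0,0.019,0,0,0],[0,0,0.002,0,0,0]]]'
python3 -m jog '[[[0,0,0,0,0,0],[0,0,0,0,0,0],[0,0,0,0,0,0],[0,0,0,0,0,0],[0,0,0,0,0,0],[0,0,0,0,0,0],[0,0,0,0,0,0],[0,0,0,0,0,0]]]' 0
python3 - <<'E'
from h import *
rel([.4903,.2043,.052],122.2)
E
```

```text
clock: 2.9
eef_pos: [0.4915, 0.2034, 0.0503]
tool_rot: [-0.275, 0.962, 0.0, 0.0]
ft_force: [-0.0, -0.1, -0.1]
grip_width: 0.0853
clock: 3.9
eef_pos: [0.4928, 0.2036, 0.0524]
tool_rot: [-0.274, 0.962, 0.0, 0.002]
ft_force: [0.2, -0.7, -1.7]
grip_width: 0.0171
t 3.9 pos [0.4928 0.2036 0.0524] heading y 121.84 tilt [ 0.003  0.001 -1.   ] F [ 0.2 -0.7 -1.7] w 0.017077154150590707 j6 -0.16382563303554487
shift tool [0.0017 0.0019 0.0004] turn deg [-0.04  0.19 -0.36]
```

Gripped at 17 mm. Next I lift 3 cm, turn the head to -18°, and move to the left of stick 1.

```bash
python3 -m jog '[[[0,0,-0.015,0,0,0],[0,0,-0.015,0,0,0],[0,0,0,0,0,8.3],[0,0,0,0,0,8.3],[0,0,0,0,0,8.3],[0,0,0,0,0,8.3],[0,0,0,0,0,8.3],[0,0,0,0,0,8.3],[0,0,0,0,0,0]]]'
python3 - <<'E'
from h import *
rel([.4825,.006,.08],72)
E
```

```text
clock: 5.03
eef_pos: [0.4969, 0.2053, 0.0949]
tool_rot: [0.17, 0.985, 0.004, 0.007]
ft_force: [0.2, -0.9, -2.4]
grip_width: 0.0169
t 5.025 pos [0.4969 0.2053 0.0949] heading y 70.48 tilt [ 0.015  0.006 -1.   ] F [ 0.2 -0.9 -2.4] w 0.016883131508660606 j6 0.7324609886933457
shift tool [-0.0528 -0.1928  0.0134] turn deg [ 0.61  0.7  -1.52]
```

```bash
python3 -m jog '[[[-0.0088,-0.032,0.002,0.3,0.3,-0.7],[-0.0088,-0.032,0.002,0.3,0.3,-0.7],[-0.0088,-0.032,0.002,0,0,0],[-0.0088,-0.032,0.002,0,0,0],[-0.0088,-0.032,0.002,0,0,0],[-0.0088,-0.032,0.002,0,0,0],[0,0,0,0,0,0]]]'
python3 - <<'E'
from h import *
rel([.4825,.006,.0545],72)
E
```

```text
clock: 5.9
eef_pos: [0.4914, 0.002, 0.0883]
tool_rot: [0.146, 0.989, 0.001, 0.006]
ft_force: [0.4, -0.2, -0.8]
grip_width: 0.0174
t 5.9 pos [0.4914 0.002  0.0883] heading y 73.16 tilt [ 0.012  0.001 -1.   ] F [ 0.4 -0.2 -0.8] w 0.017351818879479855 j6 0.29741167555462883
shift tool [0.0101 0.0011 0.0337] turn deg [0.27 0.62 1.15]
```

```bash
python3 -m jog '[[[0.01,0.001,0.011,0.3,0.6,1.1],[0,0,0.011,0,0,0],[0,0,0.009,0,0,0],[0,0,0,0,0,0]]]'
python3 - <<'E'
from h import *
rel([.4825,.006,.0545],72)
snap("side","side2.png")
E
```

```text
clock: 6.4
eef_pos: [0.4815, 0.0086, 0.0553]
tool_rot: [0.154, 0.988, 0.0, -0.0]
ft_force: [-0.7, 0.5, -2.7]
grip_width: 0.0173
t 6.4 pos [0.4815 0.0086 0.0553] heading y 72.32 tilt [-0.001  0.    -1.   ] F [-0.7  0.5 -2.7] w 0.017261744149601486 j6 0.3262205885502953
shift tool [-0.0017 -0.0022  0.0008] turn deg [ 0.   -0.04  0.32]
```

View pics/side2.png

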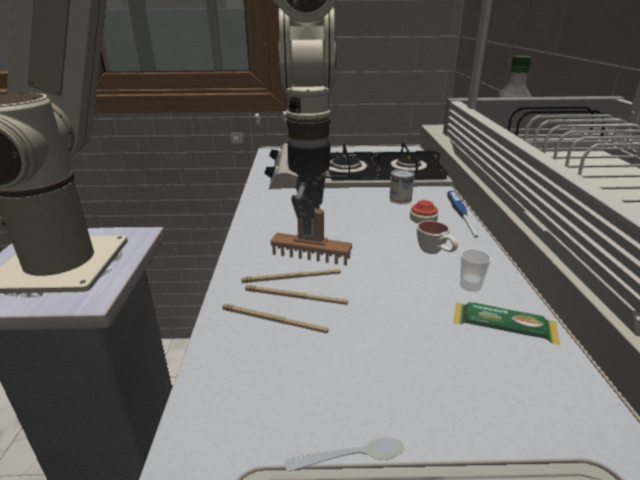

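The side view shows the pegs just above the worktop, left of all three sticks, which are undisturbed. I start the sweep along tool -y.

```bash
python3 -m jog '[[[0,-0.008,0,0,0,0],[0,-0.008,0,0,0,0],[0,-0.008,0,0,0,0],[0,-0.008,0,0,0,0],[0,-0.008,0,0,0,0],[0,-0.008,0,0,0,0],[0,-0.008,0,0,0,0],[0,-0.008,0,0,0,0]]]'
python3 - <<'E'
from h import *
rel([.4155,-.197,.0545],72)
E
```

```text
clock: 7.45
eef_pos: [0.4622, -0.0569, 0.0567]
tool_rot: [0.154, 0.988, 0.0, 0.001]
ft_force: [0.1, 0.2, -1.4]
grip_width: 0.0174
t 7.45 pos [ 0.4622 -0.0569  0.0567] heading y 72.31 tilt [ 0.003 -0.    -1.   ] F [ 0.1  0.2 -1.4] w 0.017364652577124728 j6 0.18621928596431875
shift tool [ 0.0019 -0.1477  0.0021] turn deg [0.04 0.15 0.31]
```

```bash
python3 -m jog '[[[0,-0.008,0.0015,0,0,0.3],[0,-0.008,0.001,0,0,0],[0,-0.008,0,0,0,0],[0,-0.008,0,0,0,0],[0,-0.008,0,0,0,0],[0,-0.008,0,0,0,0],[0,-0.008,0,0,0,0],[0,-0.008,0,0,0,0],[0,-0.008,0,0,0,0],[0,0,0,0,0,0]]]'
python3 - <<'E'
from h import *
rel([.4155,-.197,.0545],72)
snap("side","side3.png",(180,180,420,360),3)
E
```

```text
clock: 8.7
eef_pos: [0.4382, -0.1307, 0.0539]
tool_rot: [0.157, 0.988, 0.0, 0.001]
ft_force: [0.7, 0.3, -1.2]
grip_width: 0.0173
t 8.7 pos [ 0.4382 -0.1307  0.0539] heading y 71.94 tilt [ 0.003  0.    -1.   ] F [ 0.7  0.3 -1.2] w 0.017257249500319587 j6 0.024944799287411137
shift tool [ 0.001  -0.0701 -0.0006] turn deg [ 0.05  0.15 -0.06]
```

View pics/side3.png

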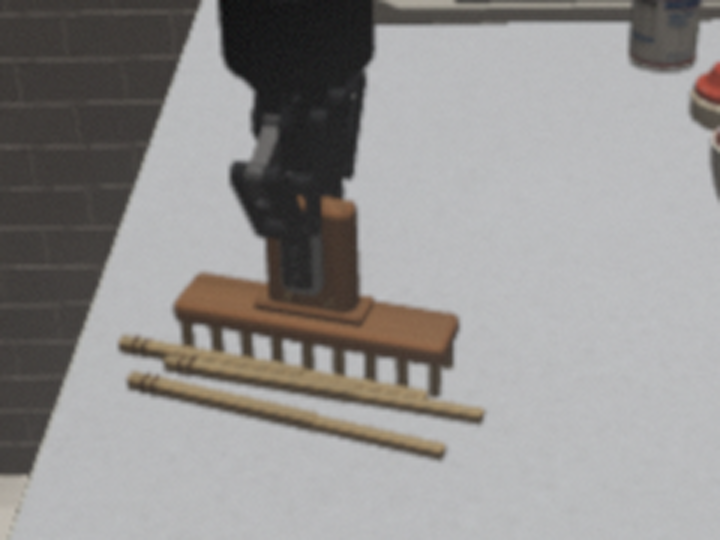

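Sticks 1 and 2 lie flush against the pegs and stick 3 is about 2 cm ahead. I continue, slowing at the end.

```bash
python3 -m jog '[[[0,-0.007,0,0,0,0],[0,-0.007,0,0,0,0],[0,-0.007,0,0,0,0],[0,-0.007,0,0,0,0],[0,-0.007,0,0,0,0],[0,-0.007,0,0,0,0],[0,-0.007,0,0,0,0],[0,-0.006,0,0,0,0],[0,-0.005,0,0,0,0],[0,-0.004,0,0,0,0],[0,-0.003,0,0,0,0],[0,0,0,0,0,0]]]'
python3 - <<'E'
from h import *
rel([.4155,-.197,.0545],72)
snap("side","side4.png",(180,180,420,360),3)
E
```

```text
clock: 10.25
eef_pos: [0.4164, -0.1982, 0.0539]
tool_rot: [0.156, 0.988, 0.001, 0.001]
ft_force: [0.3, -0.5, -1.7]
grip_width: 0.0173
t 10.25 pos [ 0.4164 -0.1982  0.0539] heading y 72.0 tilt [ 0.003  0.001 -1.   ] F [ 0.3 -0.5 -1.7] w 0.017279049343908736 j6 -0.1314129377210855
shift tool [ 0.0012  0.0009 -0.0006] turn deg [ 0.09  0.16 -0.  ]
```

View pics/side4.png

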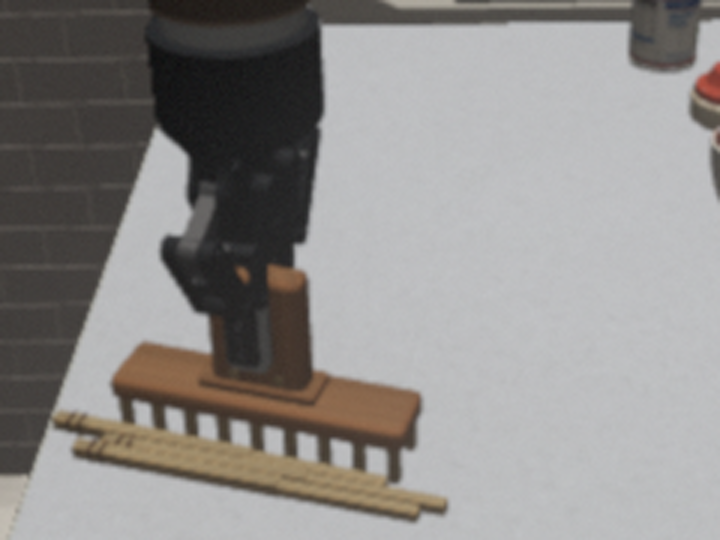

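All three are flush and parallel in front of the pegs. I back off 45 mm, then check.

```bash
python3 -m jog '[[[0,0.005,0,0,0,0],[0,0.01,0,0,0,0],[0,0.01,0,0,0,0],[0,0.01,0,0,0,0],[0,0.01,0,0,0,0],[0,0,0,0,0,0]]]'
python3 - <<'E'
from h import *
rel([.4155,-.197,.0525],72)
snap("side","side5.png",(180,180,420,360),3)
E
```

```text
clock: 11.05
eef_pos: [0.4315, -0.1512, 0.0539]
tool_rot: [0.155, 0.988, 0.001, 0.001]
ft_force: [-0.7, 0.2, -1.4]
grip_width: 0.0175
t 11.05 pos [ 0.4315 -0.1512  0.0539] heading y 72.13 tilt [ 0.003  0.001 -1.   ] F [-0.7  0.2 -1.4] w 0.01748697017554591 j6 -0.026406550065451614
shift tool [ 0.0012 -0.0485  0.0014] turn deg [0.1  0.15 0.13]
```

View pics/side5.png

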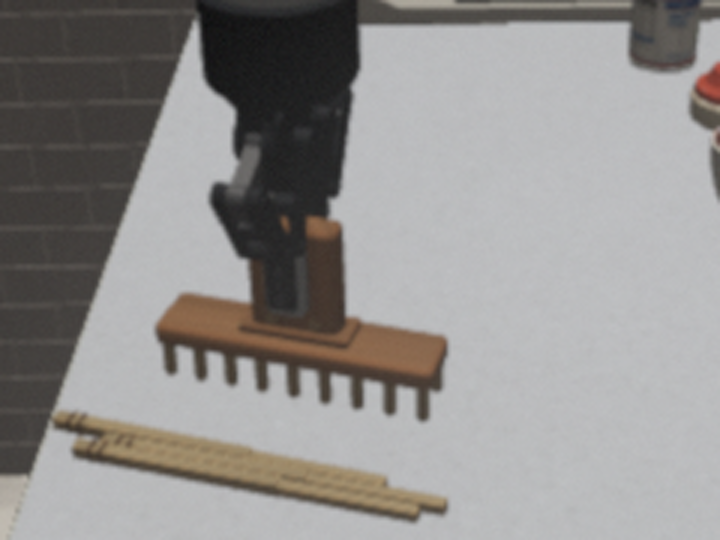

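The sticks lie together and the rake is about 45 mm clear. I lower to contact.

```bash
python3 -m jog '[[[0,0,0.001,0,0,0],[0,0,0.001,0,0,0],[0,0,0,0,0,0]]]'
```

```text
clock: 11.48
eef_pos: [0.4314, -0.1518, 0.0524]
tool_rot: [0.156, 0.988, 0.001, 0.002]
ft_force: [0.1, 0.8, -0.9]
grip_width: 0.0173
```

```bash
python3 -m jog '[[[0,0,0.001,0,0,0],[0,0,0.0005,0,0,0],[0,0,0,0,0,0]]]'
```

```text
clock: 11.85
eef_pos: [0.4314, -0.152, 0.0523]
tool_rot: [0.156, 0.988, 0.001, 0.002]
ft_force: [0.3, -1.2, -1.1]
grip_width: 0.0176
```

```bash
python3 -m jog '[[[0,0,0.002,0,0,0],[0,0,0,0,0,0]]]'
```

```text
clock: 12.1
eef_pos: [0.4317, -0.1523, 0.0525]
tool_rot: [0.156, 0.988, 0.001, 0.003]
ft_force: [0.6, 0.0, -2.2]
grip_width: 0.0175
```

```bash
python3 -m jog '[[[0,0,0.003,0,0,0]]]'
```

```text
clock: 12.22
eef_pos: [0.432, -0.1524, 0.0521]
tool_rot: [0.156, 0.988, 0.001, 0.004]
ft_force: [-13.9, 6.4, 44.7]
grip_width: 0.0174
```

Firm contact. I relax, then release.

```bash
python3 -m jog '[[[0,0,0,0,0,0],[0,0,0,0,0,0]]]'
python3 -m jog '[[[0,0,0,0,0,0],[0,0,0,0,0,0],[0,0,0,0,0,0],[0,0,0,0,0,0],[0,0,0,0,0,0],[0,0,0,0,0,0]]]' 0.06
```

```text
clock: 12.48
eef_pos: [0.4324, -0.1528, 0.0524]
tool_rot: [0.157, 0.988, 0.0, 0.004]
ft_force: [1.0, 0.4, -0.2]
grip_width: 0.0172
clock: 13.22
eef_pos: [0.4323, -0.1531, 0.0512]
tool_rot: [0.157, 0.988, 0.0, 0.004]
ft_force: [-0.5, 0.4, -0.8]
grip_width: 0.0599
```

```bash
python3 -m jog '[[[0,0,-0.015,0,0,0],[0,0,-0.02,0,0,0],[0,0,-0.025,0,0,0],[0,0,-0.03,0,0,0],[0,0,-0.03,0,0,0],[0,0,-0.03,0,0,0],[0,0,-0.03,0,0,0],[0,0,0,0,0,0]]]'
python3 - <<'E'
from h import *
rel([.4155,-.197,.0525],72)
snap("side","side6.png",(180,180,420,360),3)
c=snap("top","top6.png",(240,220,440,360),4)
E
```

```text
clock: 14.22
eef_pos: [0.4302, -0.1527, 0.2364]
tool_rot: [0.157, 0.988, 0.0, 0.003]
ft_force: [0.8, 0.3, 0.0]
grip_width: 0.06
t 14.225 pos [ 0.4302 -0.1527  0.2364] heading y 71.96 tilt [ 0.006  0.    -1.   ] F [0.8 0.3 0. ] w 0.06003740897637215 j6 -0.02748814212899073
shift tool [ 0.0012 -0.047   0.1838] turn deg [ 0.11  0.31 -0.04]
```

View pics/side6.png

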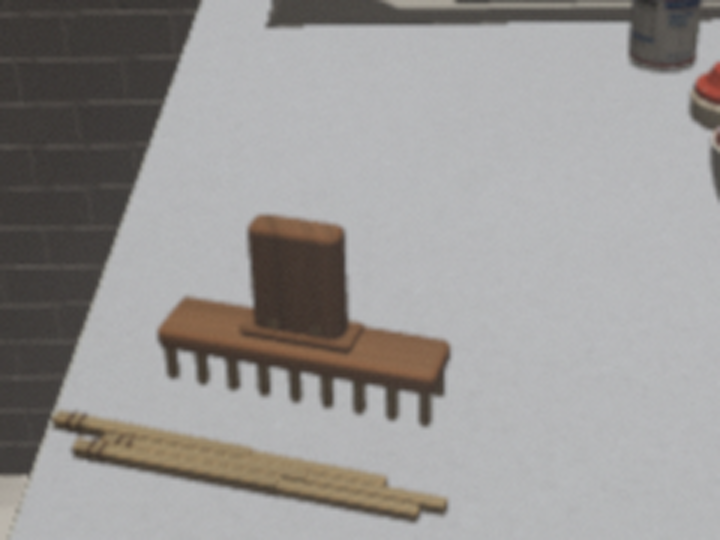

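View pics/top6.png

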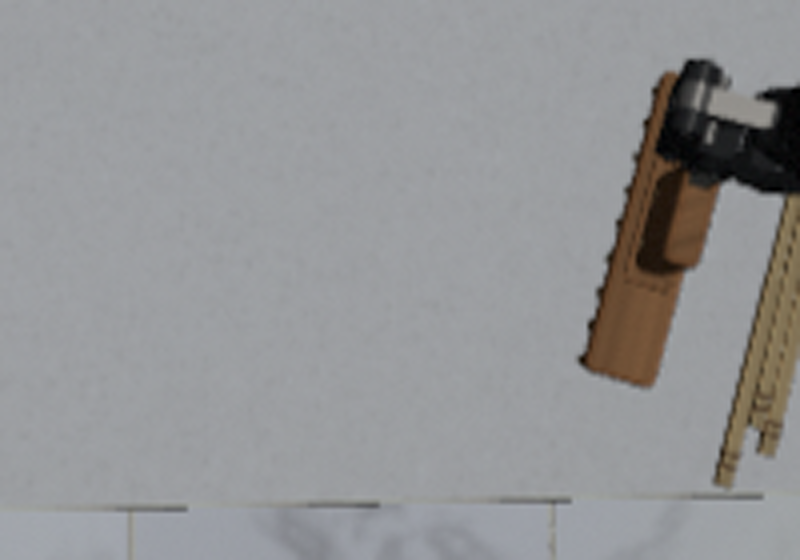

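Side view: the rake stands alone on its pegs, with the three sticks flat and side by side. Top view: the nearest stick end, at (725,485), is inside the worktop edge, and the gap to the rake is about 4 cm. I'm handing in.

```bash
python3 -c "
from workcell import bot
bot.job_done()"
```

```text
the job is handed in; nothing more can be done
```

The job is done and handed in at about 14.3 s of the 38 s. I took the rake by its grip and swept the three chopsticks together with its pegs. I then backed it off about 4 cm, stood it on its pegs and let go.

**Last checks:** The final side and top pictures show the rake upright on its own. The three chopsticks lie flat, parallel and touching side by side, and all of them are on the worktop. The gripper's fingers never went lower than about 5 cm, so they did not touch the chopsticks.

**What was less than perfect:**
- **Uneven ends:** the chopsticks' ends are staggered lengthwise by 1 to 3 cm.
- **Near the edge:** one chopstick end is only about 1 to 2 cm from the front edge of the worktop.
- **Force spike:** setting the rake down pressed it onto the worktop with about 47 N for a moment, measured at the wrist. That is well under the 120 N wrist limit. The 40 N limit is for the arm or gripper body pressing on something, and only the rake was in contact. I relaxed the force before letting go.
- **Blocked view:** in the last top picture the gripper hid the far part of the chopsticks, so I relied on the side view there.

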